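# Set the fence of a glass strip cutter by counted clicks

### The arm

A 6-joint arm with a two-finger parallel gripper is mounted at the origin on the work surface. World frame = base frame: x ahead of the robot, y to its left, z up, the work surface at z = 0. Lengths are in m, angles in rad, forces in N, time in s.
With the tool pointing down it reaches from about 0.2 to 0.875 m from the base axis. Payload 3.4 kg.
Tool frame: the origin (TCP) lies midway between the tips of the shut fingers; the grasp point (between the pads) lies 19 mm behind it (env.grasp_offset is the distance from the TCP to the grasp point, in m); z points along the fingers, x is the direction in which the jaws open and shut, and the axes are right-handed (so a half turn about z gives the same grasp; the last joint's range is limited). The gripper opens to 94 mm and grips with 3 to 60 N. Pads are 16 mm wide; open, the fingers measure 119 mm over their backs; the gripper's body (75 mm by 177 mm) begins 78 mm behind the grasp point.
Start: joints at [1.223, 0.276, 1.505, -0, 1.361, -0.121], TCP at [0.129, 0.56, 0.205] pointing down, gripper open.
Joint ranges: [-2.89, 2.89], [-0.75, 2.08], [0.22, 2.7], [-1.18, 4.32], [0.11, 2.71], [-2.7, 2.7]. Speed limits (rad/s): [2.57, 2.57, 3.14, 3.14, 3.14, 3.14].

### API

Orientations are given as a unit quaternion [w, x, y, z].
In Python, from plant import env gives the robot as it stands. The module is installed in compiled form; this text tells all that it offers.
- The arm moves only by the shell command python3 -m inch 'ROWS' [OPENING] [FORCE]. ROWS is JSON, a list of rows, each a list of 4 numbers: the shift along the tool's x, y, z in cm, then the turn about the tool's z in degrees. A call has exactly 10 rows; each row shifts and turns the pose as measured when the row begins, along the tool's axes as they then stand; what a row does not reach is not made up. A row lasts 1/8 s, in which the tool goes at most 62.5 mm and 10.7 degrees, less where a joint would pass 70% of its speed; a pose out of reach is approached as far as the arm can. A call is refused whole if a number of a shift passes 6.25 or a number of a turn 10.7, either way. A call with a gripper value outside its range is refused whole. OPENING is the closure, from 0 (fully open) to 1 (shut), set as the call begins (- or left out, the last holds). The fingers move at their own pace and stop on an object; FORCE is the grip in N (left out, the last holds). Time passes only in rows, so rows that do not move let the fingers close, or fill a call up. It gives the time, the measured TCP pose, the force and the opening at its end, in the units of the state.
- env.observe(): the state, without advancing time (a new reading comes with each control period).
- env.grab_frame(name): name is "side" or "top"; returns a dict with "color" (420x560x3 uint8, blue, green, red), "range_z" (420x560 float32, m along the optical axis (not along the pixel's ray), 0 where there is no reading), "fx", "fy", "cx", "cy" (pixels), "R" (3x3) and "t" (3): a world point X has camera coordinates R X + t. Camera axes: x right, y down, z forward; pixel columns grow to the right and rows downward; lengths in m; the calibration is good to about 2 mm. A picture is of the moment at which its call begins.
- env.job_done(): hands the job in, once; it reports no verdict.
The state is a dict: "clock": time; "joint_pos": joint angles; "qvel": joint speeds; "joint_torque": joint torques, N m; "ee_pos": TCP position; "orientation": TCP orientation; "ft_force": force on the tool from outside, world axes, zero at the start; "torque": the same for the moment, N m; "grip_width": opening from 0.0 (shut) to 1.0 (fully open).
Only numpy, scipy, OpenCV 4.12 (cv2) and the standard library are available. Lean on these libraries where they do the work, as an engineer would, in place of code of your own. Each camera call takes 0.05 s, during which the arm holds its last target.

### The job

Set up the glass strip cutter for 35 mm strips: using its black click knob only (never by pushing the fence itself), wind the fence up to its zero stop, then back it off exactly seven clicks of 5 mm each. Then press the red cam lever fully down to lock the fence at that setting, take the hand away, and leave the other things on the bench where they are.

Things in the scene. Friction and masses are not known exactly. Their poses are not given: they have to be found in the camera images.
- cutter: Glass strip cutter, fixed to the bench: grey bed 320 mm wide, 300 long, sloping at 35 degrees, its low edge towards the bench's right (the robot's right), on blue legs, grey catch tray at its foot, guide rail with black cutter carriage across its upper end. Origin on the bench under its middle; x to the machine's back, y to its left, z up
- bed_foot (a point): Middle of the lower edge of the bed surface; axes as cutter. From here u = (cos 35, 0, sin 35 deg) runs up the slope, v = y to the left, n = (-sin 35, 0, cos 35 deg) out of the bed. Knob axis (along n) at u 75, v 90 mm; lever pivot at u 105, v -90, n 26. The grey housing under the knob is 70 x 78 mm, its top 16.5 mm above the bed
- rail_mid (a point): Middle of the aluminium guide rail's top, 42 mm above the bed at u 252 mm, axes as cutter. Rail 22 mm wide, right across the bed; the carriage on it is 60 mm wide and reaches 88 mm above the bed, u 217 to 273 mm; its cutting wheel scores at u 225 mm
- click_knob (a joint): Click knob angle, rad. 0 = fence at its zero stop (hard). Grows turning clockwise seen facing the bed: 0.314 (18 degrees) a click, each moving the fence 5 mm down the slope; 12 clicks at most. Starts at 3 to 9 clicks. Let go, it snaps to the nearest click; passing one takes 0.13 to 0.2 N m, felt as a sharp rise at the start of each click that falls off half-way
- knob_grip (a point): Centre of the click knob's grip, on its axis, 42 mm above the bed. Black fluted round knob: grip 52 mm in diameter, from 23 to 60 mm above the bed, over a 60 mm skirt from 17 to 23 mm; white line on its top. z = knob axis out of the bed (35 degrees from vertical), x along the white line, turning with the knob. Free room for fingers all round, higher than 20 mm above the bed
- lock_lever (a joint): Cam lock lever angle, rad. 0 = raised (open), 75 degrees above the bed; grows as it is pressed down; 1.309 = parallel to the bed (locked), end stop 1.34. Stays where it is left; pressing takes up to 0.35 N m, most of it near 0.5 to 0.9 rad. Down, it clamps a brake pad on the fence's right slide bar. Starts at 0 to 0.12
- lever_pivot (a point): Pivot of the cam lever on the cutter, 26 mm above the bed; the pivot axis is y. Axes as cutter
- lever_end (a point): Middle of the top face of the lever's red handle (48 x 20 x 14 mm), 85 mm from the pivot along the lever, 13 mm off the pivot's centre plane. Handle ends 100 mm from the pivot. Moves with the lever: z out of the top face (the face to press), -x from pivot to free end. Raised, the lever stands off the bed leaning down the slope; locked, it points down the slope
- fence: Aluminium fence bar across the bed, 220 mm long, 28 wide, top 15 mm above the bed, on two steel slide bars (11 mm high) that run down the slope; driven by the knob. Do not push it. Origin on the bed surface at the middle of the bar's upper edge, u 225 mm at zero; x up the slope, z out of the bed
- strip1: Red glass strip 210 x 26 x 5 mm in the catch tray, loose; bystander, origin in the middle of its underside
- strip2: Blue glass strip 210 x 26 x 5 mm on top of the red one, loose; bystander, origin in the middle of its underside
- came1: Lead came, dark grey H-bar 240 x 11 x 7 mm, on the bench at the left; bystander, origin in the middle of its underside
- came2: A second lead came, 240 x 11 x 7 mm; bystander, origin in the middle of its underside
- oil_jar: Amber jar of cutting oil with a black cap, 56 mm in diameter, 85 mm tall, on the right; bystander, origin in the middle of its underside
- pliers: Running pliers with blue handles, 175 mm long, on the bench in front of the cutter's tray; bystander, origin in the middle of its underside
- bench_brush: Bench brush, 190 mm long, on the right; bystander, origin in the middle of its underside
- roundel: Amber glass roundel, 90 mm in diameter, 6 mm thick, on the left towards the robot; bystander, origin in the middle of its underside

How it is judged:
By the outcome, as a careful person would: the job done as asked, in the order asked, and still so for the second after the job is handed in, with the robot touching nothing.
It also fails if it takes over 72 s, if anything falls off the work surface, if the arm or the gripper's body presses on something with over 40 N, if the wrist force passes 120 N, or if a joint passes its speed limit or range.

## Working session

There is one attempt and no reset: what is moved stays moved. The work goes in short steps, Python scripts to look and compute and a shell command to move; the robot and the scene stay as the last step left them, time stands still between calls to the robot, and variables do not carry over. Pictures are saved under pics/ and viewed, and the job is handed in when it is done.

```bash
mkdir -p pics; cat > h.py <<'E'
import numpy as np,cv2
from plant import env
def shot(name,fn):
    f=env.grab_frame(name); cv2.imwrite('pics/'+fn,f['color']); return f
E
python3 - <<'E'
from h import *
o=env.observe()
for k,v in o.items(): print(k,np.round(v,3))
for n in('side','top'):
    f=shot(n,n+'0.png'); np.savez(n+'0.npz',**f); print(n,f['fx'],f['cx'],f['cy'],np.round(f['R'],3).tolist(),np.round(f['t'],3), 'cam',np.round(-np.array(f['R']).T@f['t'],3))
E
```

```text
clock 0.0
joint_pos [ 1.223  0.277  1.506 -0.     1.361 -0.121]
qvel [-0.     0.     0.    -0.002 -0.001 -0.   ]
joint_torque [ 1.0000e-03 -4.0459e+01 -2.3723e+01  7.0000e-02  3.5000e-02 -0.0000e+00]
ee_pos [0.129 0.56  0.205]
orientation [ 0.     0.783  0.623 -0.001]
ft_force [0.464 0.396 0.077]
torque [-0.061  0.008 -0.008]
grip_width 1.003
side 381.2430176635355 277.76637333790956 213.60957793370477 [[0.86, -0.51, 0.011], [-0.309, -0.538, -0.784], [0.406, 0.672, -0.62]] [-0.476  0.295  0.849] cam [ 0.155 -0.654  0.763]
top 389.74133167194793 280.0487090638964 213.1422711494082 [[-0.027, -1.0, 0.005], [-0.998, 0.026, -0.065], [0.065, -0.007, -0.998]] [1.000e-03 5.490e-01 1.347e+00] cam [ 0.46  -0.005  1.38 ]
```

```bash
ls
```

```text
h.py
pics
side0.npz
top0.npz
```

View pics/side0.png

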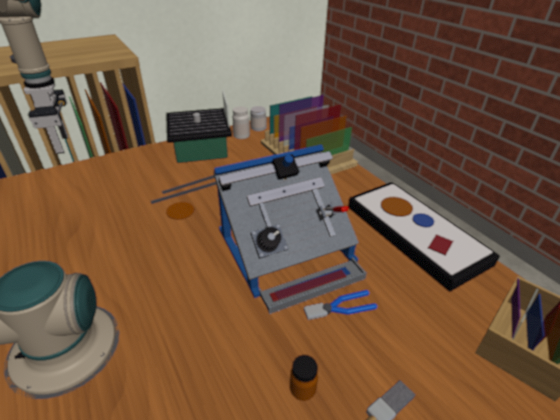

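View pics/top0.png

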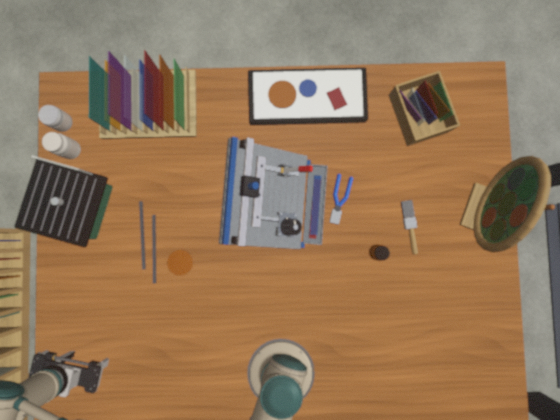

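Side view: cutter in the middle, knob at about (268,238), red lever (340,210), still standing off the bed. Top view: knob (290,227), lever (303,169). I'll enlarge both and measure.

```bash
python3 - <<'E'
from h import *
s=np.load('side0.npz');t=np.load('top0.npz')
a=cv2.resize(s['color'][140:310,200:380],None,fx=3.4,fy=3.4,interpolation=cv2.INTER_CUBIC)
cv2.imwrite('pics/s0c.png',a)
a=cv2.resize(t['color'][130:260,210:340],None,fx=4.5,fy=4.5,interpolation=cv2.INTER_CUBIC)
cv2.imwrite('pics/t0c.png',a)
# bed plane from depth
def pts(f):
    v,u=np.mgrid[0:420,0:560];z=f['range_z'];P=np.stack([(u-f['cx'])/f['fx']*z,(v-f['cy'])/f['fy']*z,z],-1)
    return (P-f['t'])@f['R']
for f,(r0,r1,c0,c1) in((s,(205,230,275,300)),(t,(195,210,265,300))):
    P=pts(f); 
    p=P[r0:r1,c0:c1].reshape(-1,3)
    p=p[f['range_z'][r0:r1,c0:c1].ravel()>0]
    for _ in range(4):
        c=p.mean(0);n=np.linalg.svd(p-c)[2][2];n*=np.sign(n[2]);d=(p-c)@n;p=p[abs(d)<max(.002,1.5*d.std())]
    print('c',c.round(4),'n',n.round(3),'tilt',np.degrees(np.arccos(n[2])),'yaw of upslope',np.degrees(np.arctan2(-n[1],-n[0])),len(p),d.std())
E
```

```text
c [0.5856 0.0071 0.1306] n [-0.055 -0.564  0.824] tilt 34.533971377923066 yaw of upslope 84.3859021316578 453 0.0011635179833192593
c [ 0.5784 -0.0217  0.1124] n [-0.052 -0.573  0.818] tilt 35.094248431290545 yaw of upslope 84.7809830202148 348 0.0010773900572627478
```

View pics/s0c.png

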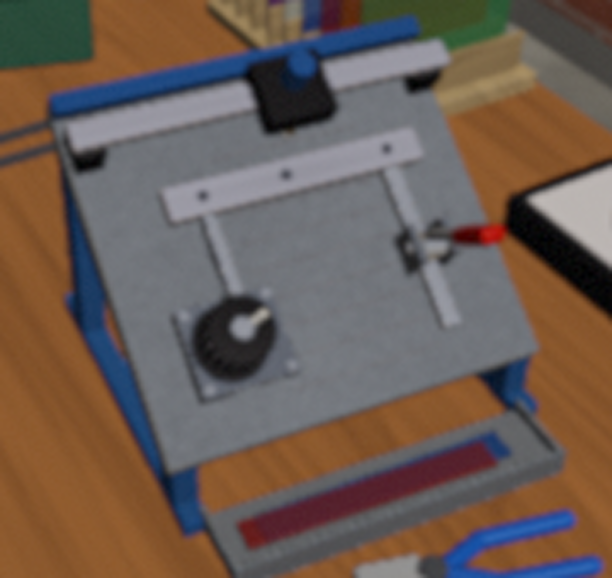

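View pics/t0c.png

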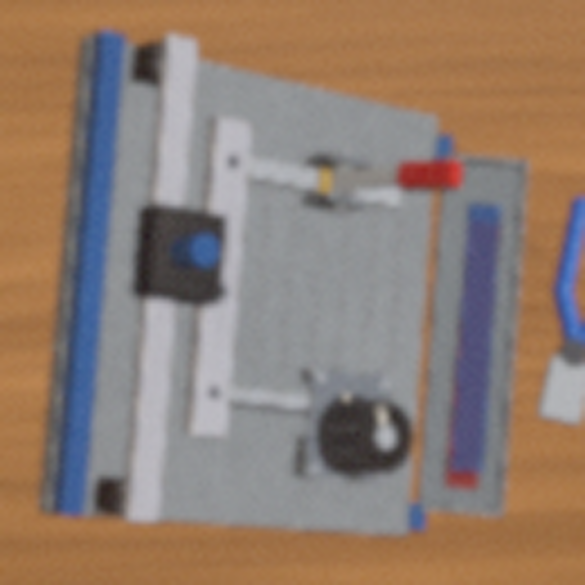

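Side crop: bed lower corners at crop (172,470) and (535,350), knob hub (244,326), red handle (480,234), fence not far below the carriage. Now I'll cast these into a bed frame.

```bash
cat >> h.py <<'E'
def ray(f,px):
    d=np.array([(px[0]-f['cx'])/f['fx'],(px[1]-f['cy'])/f['fy'],1.]);R=np.array(f['R']);return -R.T@f['t'],R.T@d
def hit(f,px,p0,n):
    o,d=ray(f,px);return o+d*((p0-o)@n)/(d@n)
def tri(f,a,g,b):
    o1,d1=ray(f,a);o2,d2=ray(g,b);A=np.stack([d1,-d2],1);k=np.linalg.lstsq(A,o2-o1,rcond=None)[0]
    x,y=o1+k[0]*d1,o2+k[1]*d2;return (x+y)/2,np.linalg.norm(x-y)
E
python3 - <<'E'
from h import *
s=np.load('side0.npz');t=np.load('top0.npz')
S=lambda x,y:(200+(x+.5)/3.4-.5,140+(y+.5)/3.4-.5); T=lambda x,y:(210+(x+.5)/4.5-.5,130+(y+.5)/4.5-.5)
yaw=np.radians(84.6);a=np.radians(35)
X=np.array([np.cos(yaw),np.sin(yaw),0]);V=np.array([-np.sin(yaw),np.cos(yaw),0]);Z=np.array([0,0,1.])
U=np.cos(a)*X+np.sin(a)*Z;N=-np.sin(a)*X+np.cos(a)*Z
c1=np.array([.5856,.0071,.1306]);c2=np.array([.5784,-.0217,.1124])
print('plane offs',c1@N,c2@N)
p0=(c1+c2)/2
for nm,ps,pt in(('LL',(172,470),(408,533)),('LR',(535,350),(437,116)),('hub',(244,326),(387,437)),('linetip',(268,311),(381,412)),('red end',(505,233),(462,175)),('fenceUL',(162,190),(216,118)),):
    x,e=tri(s,S(*ps),t,T(*pt));print(nm,x.round(4),'err',round(e,4),'n',round((x-p0)@N,4),'u,v',round(x@U,4),round(x@V,4))
L=[hit(s,S(*q),p0,N) for q in((172,470),(535,350))];print('side LL,LR',np.round(L,4).tolist(),np.linalg.norm(L[0]-L[1]),(L[0]-L[1])@U)
L2=[hit(t,T(*q),p0,N) for q in((408,533),(437,116))];print('top',np.round(L2,4).tolist(),np.linalg.norm(L2[0]-L2[1]),(L2[0]-L2[1])@U)
for nm,f,q in(('s',s,S(244,326)),('t',t,T(387,437))):
    print('hub',nm,[(round((h-p0)@U,4),round((h-p0)@V,4)) for h in [hit(f,q,p0+.06*N,N)]],hit(f,q,p0+.06*N,N).round(4))
F=(L[0]+L[1]+L2[0]+L2[1])/4;print('foot',F.round(4))
print('knob axis at n60 pred',(F+.075*U+.09*V+.06*N).round(4))
for nm,f,q in(('sUL',s,S(162,190)),('sUR',s,S(417,129)),('tL',t,T(193,436)),('tU',t,T(216,118))):
    h=hit(f,q,F+.015*N,N)-F;print('fence',nm,round(h@U,4),round(h@V,4))
for nm,f,q in(('s',s,S(268,311)),('t',t,T(381,412))):
    h=hit(f,q,F+.06*N,N)-F;print('tip uv',nm,h@U,h@V)
E
```

```text
plane offs 0.07131723879662252 0.07324300488377142
LL [ 0.4267 -0.0787  0.0613] err 0.0007 n -0.0001 u,v 0.0039 -0.4323
LR [ 0.7409 -0.1092  0.0584] err 0.0039 n -0.002 u,v 0.0015 -0.7478
hub [ 0.4964 -0.0609  0.1549] err 0.001 n 0.0626 u,v 0.0775 -0.4999
linetip [ 0.5155 -0.058   0.1583] err 0.0048 n 0.0627 u,v 0.0833 -0.5187
red end [ 0.6732 -0.1164  0.2067] err 0.0077 n 0.1272 u,v 0.0755 -0.6812
fenceUL [0.6186 0.0825 0.1751] err 0.2079 n -0.0094 u,v 0.2154 -0.6081
side LL,LR [[0.427, -0.0789, 0.0614], [0.7375, -0.1099, 0.0602]] 0.31198050823315676 0.002032616108349686
top [[0.4264, -0.0785, 0.0616], [0.7421, -0.1102, 0.0603]] 0.3172298430534685 0.002296861608199753
hub s [(np.float64(-0.0307), np.float64(0.0788))] [ 0.4979 -0.0592  0.153 ]
hub t [(np.float64(-0.0329), np.float64(0.0805))] [ 0.4961 -0.0608  0.1518]
foot [ 0.5833 -0.0944  0.0609]
knob axis at n60 pred [ 0.4962 -0.059   0.1531]
fence sUL 0.2021 0.0974
fence sUR 0.1981 -0.1246
fence tL 0.2036 0.0994
fence tU 0.2036 -0.1193
tip uv s 0.08032197362438966 0.06743447167042564
tip uv t 0.07950660077426495 0.07291819206615911
```

Everything agrees: the tilt measures 35° and the bed width 312–317 mm. The hub at (0.497,-0.060,0.152) matches the prediction within 2 mm. The fence is at about u 202, which is 4 or 5 clicks.

The moves cannot tilt the tool. I'll grip the knob with the jaws along v, which is horizontal and square to the knob's axis. I'll then ratchet it in small strokes, where one 18° click takes 21.6° of tool turn. First: rise and turn by 82.6°.

```bash
python3 -m inch '[[0,0,-5,10.3],[0,0,-5,10.3],[0,0,-5,10.3],[0,0,0,10.3],[0,0,0,10.3],[0,0,0,10.3],[0,0,0,10.3],[0,0,0,10.3],[0,0,0,0],[0,0,0,0]]' 0 25
```

```text
clock: 1.35
ee_pos: [0.1285, 0.5581, 0.3543]
orientation: [0.006, 0.998, -0.069, -0.002]
ft_force: [-0.3, 0.0, -0.1]
grip_width: 1.001
```

```bash
cat >> h.py <<'E'
yaw=np.radians(84.4);_a=np.radians(35)
X=np.array([np.cos(yaw),np.sin(yaw),0]);V=np.array([-np.sin(yaw),np.cos(yaw),0]);Z=np.array([0,0,1.])
U=np.cos(_a)*X+np.sin(_a)*Z;N=-np.sin(_a)*X+np.cos(_a)*Z
FOOT=np.array([.5833,-.0944,.0609])
HUB=np.array([.4965,-.0600,.1525])   # knob axis n=60
KN=HUB-.013*N; KT=KN-np.array([0,0,.019])
from scipy.spatial.transform import Rotation as Ro
def tool():
    o=env.observe();q=o['orientation'];R=Ro.from_quat([q[1],q[2],q[3],q[0]]).as_matrix();return o,o['ee_pos'],R
def to(p):
    o,e,R=tool();print('clock',round(o['clock'],2),'tcp',np.round(e,4),'shift cm',np.round(R.T@(np.array(p)-e)*100,2),'yaw x',round(np.degrees(np.arctan2(R[1,0],R[0,0])),2),'zaxis',R[:,2].round(3),'F',np.round(o['ft_force'],1),'M',np.round(o['torque'],2),'gw',round(float(o['grip_width']),3),'j6',round(float(o['joint_pos'][5]),2))
E
python3 -c "
from h import *
print(KT); to(KT)"
```

```text
[ 0.49722763 -0.05257909  0.12285102]
clock 1.35 tcp [0.1285 0.5581 0.3543] shift cm [44.96 55.15 23.7 ] yaw x -7.88 zaxis [-0.004 -0.012 -1.   ] F [-0.3  0.  -0.1] M [-0.12  0.07  0.01] gw 1.001 j6 1.36
```

```bash
python3 -m inch '[[3.9,4.8,0,-2.3],[3.9,4.8,0,0],[3.9,4.8,0,0],[3.9,4.8,0,0],[3.9,4.8,0,0],[3.9,4.8,0,0],[3.9,4.8,0,0],[3.9,4.8,0,0],[3.9,4.8,0,0],[3.9,4.8,0,0]]'; python3 -c "
from h import *
to(KT)"
```

```text
clock: 2.6
ee_pos: [0.4786, 0.0417, 0.3583]
orientation: [0.005, 0.999, -0.032, 0.001]
ft_force: [0.3, 0.7, 0.6]
grip_width: 0.999
clock 2.6 tcp [0.4786 0.0417 0.3583] shift cm [ 2.42  9.05 23.64] yaw x -3.67 zaxis [ 0.001 -0.01  -1.   ] F [0.3 0.7 0.6] M [-0.01  0.06 -0.04] gw 0.999 j6 0.01
```

```bash
python3 -m inch '[[1.2,4.5,0,0],[1.2,4.5,0,0],[0,0,0,8],[0,0,4,8],[0,0,4,8],[0,0,4,0],[0,0,2,0],[0,0,0,0],[0,0,0,0],[0,0,0,0]]'; python3 -c "
from h import *
to(KT);f=shot('side','s1.png');f=shot('top','t1.png')"
```

```text
clock: 3.85
ee_pos: [0.5013, -0.0606, 0.2158]
orientation: [0.005, 0.97, -0.241, 0.004]
ft_force: [0.7, -0.3, 0.7]
grip_width: 0.999
clock 3.85 tcp [ 0.5013 -0.0606  0.2158] shift cm [-0.82 -0.6   9.28] yaw x -27.95 zaxis [ 0.004 -0.012 -1.   ] F [ 0.7 -0.3  0.7] M [-0.08  0.1   0.04] gw 0.999 j6 0.24
```

```bash
python3 -m inch '[[-0.8,-0.6,0,0],[0,0,2.5,0],[0,0,2.5,0],[0,0,2.5,0],[0,0,1,0],[0,0,0.5,0],[0,0,0,0],[0,0,0,0],[0,0,0,0],[0,0,0,0]]'; python3 -c "
from h import *
to(KT);f=shot('side','s2.png');cv2.imwrite('pics/s2c.png',cv2.resize(f['color'][140:310,200:380],None,fx=3.4,fy=3.4,interpolation=cv2.INTER_CUBIC))"
```

```text
clock: 5.2
ee_pos: [0.5005, -0.0502, 0.1292]
orientation: [0.004, 0.971, -0.241, 0.009]
ft_force: [0.1, -0.2, -0.5]
grip_width: 0.997
clock 5.2 tcp [ 0.5005 -0.0502  0.1292] shift cm [-0.19  0.36  0.64] yaw x -27.87 zaxis [ 0.016 -0.013 -1.   ] F [ 0.1 -0.2 -0.5] M [-0.02  0.12 -0.03] gw 0.997 j6 0.26
```

View pics/s2c.png

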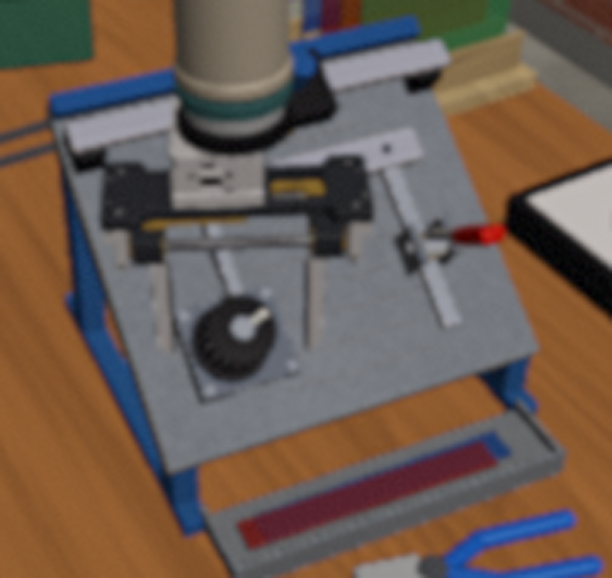

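The side picture shows the fingers straddling the knob: tips at (165,348) and (315,345), knob hub at (244,326). Close on it, then look at the force.

```bash
python3 -m inch '[[-0.2,0.36,0.5,0],[0,0,0,0],[0,0,0,0],[0,0,0,0],[0,0,0,0],[0,0,0,0],[0,0,0,0],[0,0,0,0],[0,0,0,0],[0,0,0,0]]' 1 25; python3 -c "
from h import *
to(KT)"
```

```text
clock: 6.5
ee_pos: [0.497, -0.0531, 0.1238]
orientation: [0.005, 0.971, -0.24, 0.009]
ft_force: [1.0, -0.8, -0.8]
grip_width: 0.595
clock 6.5 tcp [ 0.497  -0.0531  0.1238] shift cm [-0.01 -0.05  0.09] yaw x -27.82 zaxis [ 0.016 -0.014 -1.   ] F [ 1.  -0.8 -0.8] M [-0.03  0.32  0.13] gw 0.595 j6 0.25
```

```bash
python3 -m inch '[[0,0,0,-6],[0,0,0,-6],[0,0,0,-6],[0,0,0,-6],[0,0,0,-6],[0,0,0,-6],[0,0,0,-6],[0,0,0,-4],[0,0,0,0],[0,0,0,0]]'; python3 -c "
from h import *
to(KT);f=shot('side','s3.png');cv2.imwrite('pics/s3c.png',cv2.resize(f['color'][140:310,200:380],None,fx=3.4,fy=3.4,interpolation=cv2.INTER_CUBIC))"
```

```text
clock: 7.75
ee_pos: [0.503, -0.0651, 0.1273]
orientation: [0.02, 0.986, 0.163, 0.013]
ft_force: [0.1, -1.7, -1.3]
grip_width: 0.538
clock 7.75 tcp [ 0.503  -0.0651  0.1273] shift cm [-0.15 -1.38  0.39] yaw x 18.76 zaxis [ 0.033 -0.035 -0.999] F [ 0.1 -1.7 -1.3] M [-0.32 -0.07 -0.05] gw 0.538 j6 -0.56
```

View pics/s3c.png

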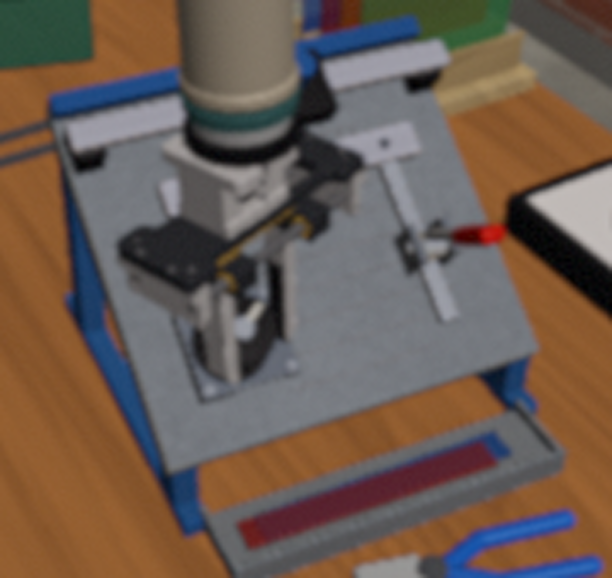

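The knob and fence moved up the slope: the fence's left end went from row 190 to 183 in the crop. The tool crept about 12 mm downhill, so I'll release, recentre and measure.

```bash
python3 -m inch '[[0,0,0,0],[0,0,0,0],[0,0,-1.5,0],[0,0,-1.5,0],[0,0,0,9],[0,0,0,9],[0,0,0,9],[0,0,0,9],[0,0,0,0],[0,0,0,0]]' 0 25; python3 - <<'E'
from h import *
to(KT);f=shot('side','s4.png');cv2.imwrite('pics/s4c.png',cv2.resize(f['color'][140:310,200:380],None,fx=3.4,fy=3.4,interpolation=cv2.INTER_CUBIC))
E
```

```text
clock: 9.05
ee_pos: [0.5027, -0.06, 0.1659]
orientation: [0.012, 0.987, -0.158, 0.021]
ft_force: [0.7, -0.8, -0.4]
grip_width: 0.998
clock 9.05 tcp [ 0.5027 -0.06    0.1659] shift cm [-0.95 -0.6   4.25] yaw x -18.18 zaxis [ 0.038 -0.03  -0.999] F [ 0.7 -0.8 -0.4] M [-0.09  0.06 -0.  ] gw 0.998 j6 0.08
```

View pics/s4c.png

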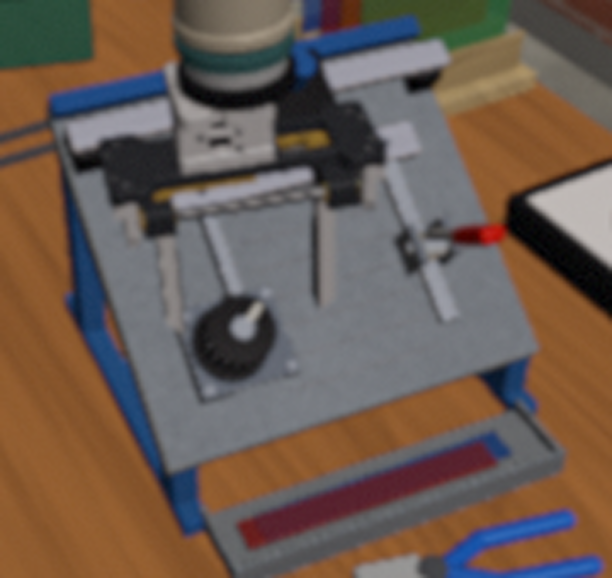

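```bash
cat >> h.py <<'E'
def line(img,f):
    # cream line pixels near hub -> angle about knob axis in bed plane (clockwise seen from above +)
    o,d=ray(f,(0,0));c=np.array(f['R'])@HUB+f['t'];cx,cy=f['fx']*c[0]/c[2]+f['cx'],f['fy']*c[1]/c[2]+f['cy']
    K=6;x0,y0=int(cx)-14,int(cy)-14
    sub=cv2.resize(img[y0:y0+28,x0:x0+28],None,fx=K,fy=K,interpolation=cv2.INTER_CUBIC)
    b,g,r=[sub[...,i].astype(float) for i in range(3)]
    m=(r-b>12)&(r>110)
    n,l,st,ce=cv2.connectedComponentsWithStats(m.astype(np.uint8))
    out=[]
    for i in range(1,n):
        if st[i,4]<60: continue
        px=(x0+(ce[i][0]+.5)/K-.5,y0+(ce[i][1]+.5)/K-.5);h=hit(f,px,HUB,N)-HUB
        out.append((st[i,4],round(np.hypot(h@U,h@V)*1000,1),round(-np.degrees(np.arctan2(h@V,h@U)),1)))
    return out
def bar(img,f):
    # right slide bar lower end: brightness profile along slope at v=bar
    best=[]
    for v in np.arange(-.100,-.079,.002):
        pr=[]
        for u in np.arange(-.0,.09,.0005):
            P=FOOT+u*U+v*V+.011*N;c=np.array(f['R'])@P+f['t'];pr.append((f['fx']*c[0]/c[2]+f['cx'],f['fy']*c[1]/c[2]+f['cy']))
        pr=np.array(pr,np.float32)
        q=cv2.remap(img,pr[:,:1],pr[:,1:],cv2.INTER_LINEAR).astype(float).mean(-1).ravel();best.append(q)
    best=np.array(best);q=best[np.argsort(-best[:,-20:].mean(1))[:4]].mean(0)
    q=cv2.GaussianBlur(q[None],(0,0),2).ravel();lo,hi=np.median(q[:20]),np.median(q[-20:])
    i=np.where(q>(lo+hi)/2)[0];return round(i[0]*.5,1),round(lo),round(hi)
E
python3 - <<'E'
from h import *
s=np.load('side0.npz')
for n in('side0','s2','s3','s4'):
    im=cv2.imread('pics/%s.png'%n); print(n,line(im,s),bar(im,s))
E
```

```text
side0 [] (np.float64(38.0), 117, 147)
s2 [] (np.float64(38.0), 121, 151)
s3 [] (np.float64(43.0), 121, 152)
s4 [] (np.float64(43.0), 120, 151)
```

```bash
python3 - <<'E'
from h import *
s=np.load('side0.npz')
P=[]
for n in('side0','s4'):
    im=cv2.imread('pics/%s.png'%n)[220:255,252:287]; P.append(cv2.resize(im,None,fx=11,fy=11,interpolation=cv2.INTER_CUBIC))
cv2.imwrite('pics/k.png',np.hstack(P))
c=s['R']@HUB+s['t'];print(s['fx']*c[0]/c[2]+s['cx'],s['fy']*c[1]/c[2]+s['cy'])
E
```

```text
271.0607142374654 236.08595135701825
```

View pics/k.png

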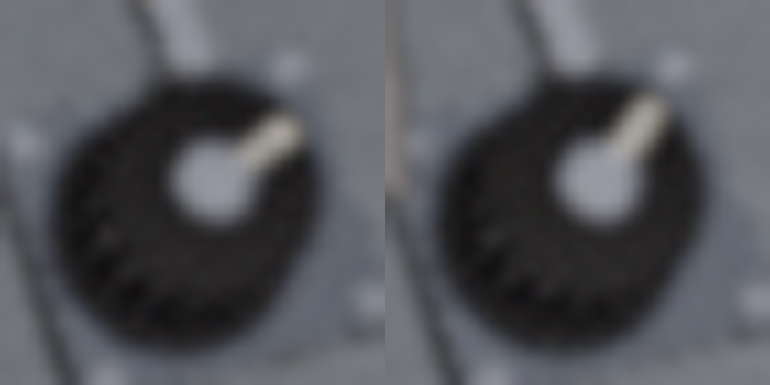

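```bash
python3 -m inch '[[-0.9,-0.6,0,2],[0,0,2,0],[0,0,1.5,0],[0,0,0.7,0],[0,0,0,0],[0,0,0,0]
,[0,0,0,0],[0,0,0,0],[0,0,0,0],[0,0,0,0]]' 0 50; python3 -c "
from h import *
to(KT)"
```

```text
clock: 10.35
ee_pos: [0.4995, -0.0528, 0.1253]
orientation: [0.011, 0.985, -0.173, 0.024]
ft_force: [0.8, 0.0, -0.1]
grip_width: 0.997
clock 10.35 tcp [ 0.4995 -0.0528  0.1253] shift cm [-0.23  0.05  0.23] yaw x -19.89 zaxis [ 0.043 -0.031 -0.999] F [ 0.8  0.  -0.1] M [-0.01  0.11  0.02] gw 0.997 j6 0.13
```

```bash
python3 -m inch '[[-0.2,0,0.2,0],[0,0,0,0],[0,0,0,0],[0,0,0,0],[0,0,0,-10],[0,0,0,-10],[0,0,0,-10],[0,0,0,0],[0,0,0,0],[0,0,0,0]]' 1 50; python3 -c "
from h import *
to(KT);f=shot('side','s5.png');print(bar(f['color'],f));cv2.imwrite('pics/s5c.png',cv2.resize(f['color'][140:310,200:380],None,fx=3.4,fy=3.4,interpolation=cv2.INTER_CUBIC))"
```

```text
clock: 11.6
ee_pos: [0.5009, -0.0593, 0.1262]
orientation: [0.024, 0.995, 0.091, 0.025]
ft_force: [-2.5, -1.2, -0.3]
grip_width: 0.547
clock 11.6 tcp [ 0.5009 -0.0593  0.1262] shift cm [-0.25 -0.74  0.28] yaw x 10.53 zaxis [ 0.053 -0.043 -0.998] F [-2.5 -1.2 -0.3] M [-0.1  -0.33 -0.41] gw 0.547 j6 -0.4
(np.float64(47.5), 121, 153)
```

View pics/s5c.png

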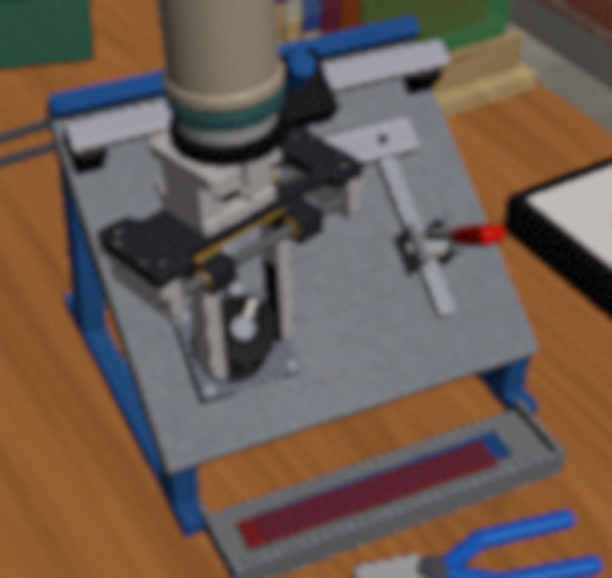

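Bar end now at 47.5, so exactly one more click. This stroke of 3 × 10° works; repeat it.

```bash
python3 -m inch '[[0,0,0,0],[0,0,0,0],[-0.25,-0.75,0.2,0],[0,0,0,10],[0,0,0,10],[0,0,0,10],[0,0,0,0],[0,0,0,0],[0,0,0,0],[0,0,0,0]]' 0 50; python3 -c "
from h import *
to(KT)"
```

```text
clock: 12.9
ee_pos: [0.4959, -0.0488, 0.1223]
orientation: [0.016, 0.985, -0.172, 0.029]
ft_force: [-0.2, -0.5, -0.6]
grip_width: 0.998
clock 12.9 tcp [ 0.4959 -0.0488  0.1223] shift cm [ 0.25  0.31 -0.04] yaw x -19.76 zaxis [ 0.051 -0.041 -0.998] F [-0.2 -0.5 -0.6] M [-0.06  0.09  0.01] gw 0.998 j6 0.15
```

```bash
python3 -m inch '[[0.2,0.2,0,0],[0,0,0,0],[0,0,0,0],[0,0,0,0],[0,0,0,-10],[0,0,0,-10],[0,0,0,-10],[0,0,0,0],[0,0,0,0],[0,0,0,0]]' 1 50; python3 -c "
from h import *
to(KT);f=shot('side','s6.png');print(bar(f['color'],f))"
```

```text
clock: 14.15
ee_pos: [0.5011, -0.0585, 0.1258]
orientation: [0.029, 0.995, 0.091, 0.028]
ft_force: [-1.8, -1.7, 0.1]
grip_width: 0.55
clock 14.15 tcp [ 0.5011 -0.0585  0.1258] shift cm [-0.28 -0.67  0.24] yaw x 10.57 zaxis [ 0.062 -0.052 -0.997] F [-1.8 -1.7  0.1] M [-0.2  -0.41 -0.63] gw 0.55 j6 -0.39
(np.float64(51.0), 121, 153)
```

```bash
python3 -m inch '[[0,0,0,0],[0,0,0,0],[-0.15,-0.5,0.15,0],[0,0,0,10],[0,0,0,10],[0,0,0,10],[0,0,0,0],[0,0,0,0],[0,0,0,0],[0,0,0,0]]' 0 50; python3 -c "
from h import *
to(KT);f=shot('side','s7.png');print(bar(f['color'],f));cv2.imwrite('pics/s7c.png',cv2.resize(f['color'][140:310,200:380],None,fx=3.4,fy=3.4,interpolation=cv2.INTER_CUBIC))"
```

```text
clock: 15.45
ee_pos: [0.498, -0.0509, 0.1226]
orientation: [0.02, 0.985, -0.171, 0.034]
ft_force: [-0.5, -0.1, 0.7]
grip_width: 1.0
clock 15.45 tcp [ 0.498  -0.0509  0.1226] shift cm [-0.01  0.18 -0.02] yaw x -19.63 zaxis [ 0.059 -0.051 -0.997] F [-0.5 -0.1  0.7] M [-0.07  0.13  0.01] gw 1.0 j6 0.15
(np.float64(51.0), 121, 153)
```

View pics/s7c.png

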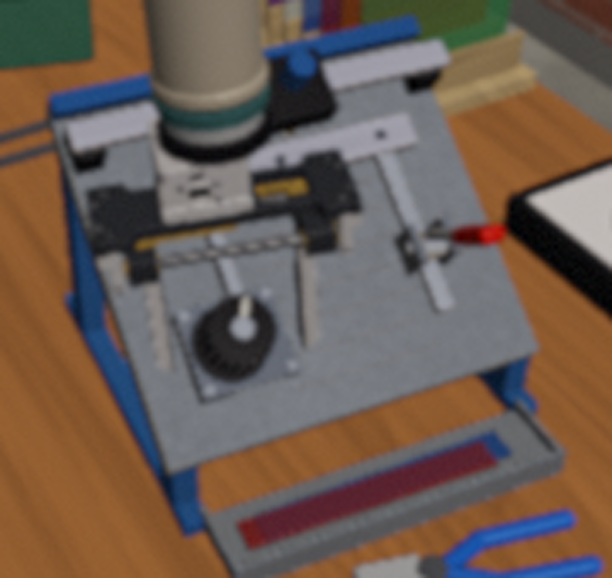

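```bash
python3 -m inch '[[0,0.1,0,0],[0,0,0,0],[0,0,0,0],[0,0,0,0],[0,0,0,-10],[0,0,0,-10],[0,0,0,-10],[0,0,0,0],[0,0,0,0],[0,0,0,0]]' 1 50; python3 -c "
from h import *
to(KT);f=shot('side','s8.png');print(bar(f['color'],f))"
```

```text
clock: 16.75
ee_pos: [0.501, -0.0558, 0.1248]
orientation: [0.031, 0.995, 0.091, 0.031]
ft_force: [-2.0, -0.8, 0.0]
grip_width: 0.556
clock 16.75 tcp [ 0.501  -0.0558  0.1248] shift cm [-0.32 -0.4   0.15] yaw x 10.53 zaxis [ 0.068 -0.056 -0.996] F [-2.  -0.8  0. ] M [-0.12 -0.4  -0.55] gw 0.556 j6 -0.38
(np.float64(56.0), 121, 154)
```

```bash
python3 -m inch '[[0,0,0,0],[0,0,0,0],[-0.15,-0.5,0.15,0],[0,0,0,10],[0,0,0,10],[0,0,0,10],[0,0,0,0],[0,0,0,0],[0,0,0,0],[0,0,0,0]]' 0 50; python3 -c "
from h import *
to(KT);f=shot('side','s9.png');print(bar(f['color'],f))"
```

```text
clock: 18.05
ee_pos: [0.4979, -0.0486, 0.1216]
orientation: [0.022, 0.984, -0.172, 0.037]
ft_force: [-0.7, 0.1, 0.6]
grip_width: 1.0
clock 18.05 tcp [ 0.4979 -0.0486  0.1216] shift cm [ 0.08  0.4  -0.11] yaw x -19.71 zaxis [ 0.066 -0.055 -0.996] F [-0.7  0.1  0.6] M [-0.08  0.14  0.03] gw 1.0 j6 0.16
(np.float64(55.5), 121, 154)
```

```bash
python3 -m inch '[[0,0.3,0,0],[0,0,0,0],[0,0,0,0],[0,0,0,0],[0,0,0,-10],[0,0,0,-10],[0,0,0,-10],[0,0,0,0],[0,0,0,0],[0,0,0,0]]' 1 50; python3 -c "
from h import *
to(KT);f=shot('side','s10.png');print(bar(f['color'],f));cv2.imwrite('pics/s10c.png',cv2.resize(f['color'][140:310,200:380],None,fx=3.4,fy=3.4,interpolation=cv2.INTER_CUBIC))"
```

```text
clock: 19.35
ee_pos: [0.5007, -0.0504, 0.124]
orientation: [0.029, 0.995, 0.09, 0.036]
ft_force: [-2.3, 0.9, 1.5]
grip_width: 0.556
clock 19.35 tcp [ 0.5007 -0.0504  0.124 ] shift cm [-0.39  0.15  0.1 ] yaw x 10.43 zaxis [ 0.076 -0.051 -0.996] F [-2.3  0.9  1.5] M [ 0.17 -0.6  -0.75] gw 0.556 j6 -0.37
(np.float64(59.0), 121, 154)
```

View pics/s10c.png

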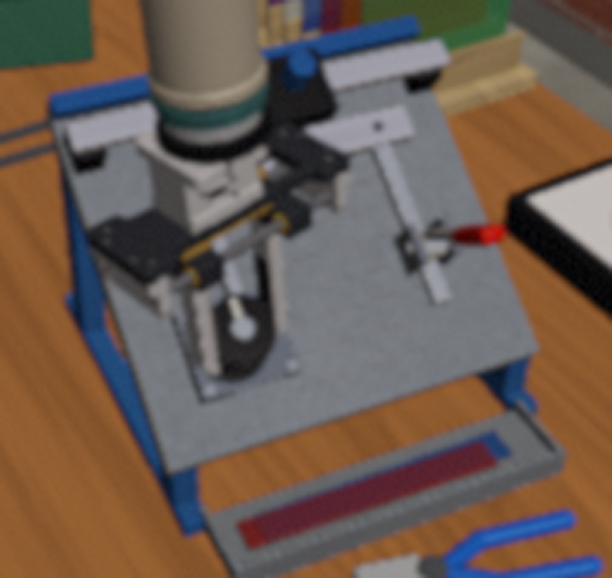

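```bash
python3 -m inch '[[0,0,0,0],[0,0,0,0],[-0.2,0,0.1,0],[0,0,0,10],[0,0,0,10],[0,0,0,10],[0,0,0,0],[0,0,0,0],[0,0,0,0],[0,0,0,0]]' 0 50; python3 - <<'E'
from h import *
to(KT);f=shot('side','s11.png');print(bar(f['color'],f))
cv2.imwrite('pics/s11c.png',cv2.resize(f['color'][140:310,200:380],None,fx=3.4,fy=3.4,interpolation=cv2.INTER_CUBIC))
P=[]
for n in('side0','s7','s11'):
    im=cv2.imread('pics/%s.png'%n)[220:255,252:287]; P.append(cv2.resize(im,None,fx=7,fy=7,interpolation=cv2.INTER_CUBIC))
cv2.imwrite('pics/k11.png',np.hstack(P))
E
```

```text
clock: 20.65
ee_pos: [0.4982, -0.0521, 0.1222]
orientation: [0.02, 0.984, -0.171, 0.041]
ft_force: [0.4, -0.2, 0.4]
grip_width: 1.002
clock 20.65 tcp [ 0.4982 -0.0521  0.1222] shift cm [-0.07  0.08 -0.07] yaw x -19.69 zaxis [ 0.074 -0.054 -0.996] F [ 0.4 -0.2  0.4] M [-0.07  0.12 -0.03] gw 1.002 j6 0.15
(np.float64(59.0), 121, 155)
```

View pics/k11.png

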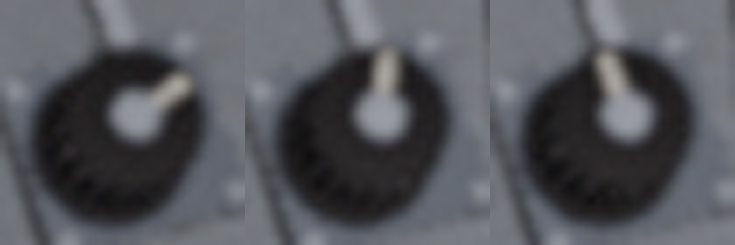

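View pics/s11c.png

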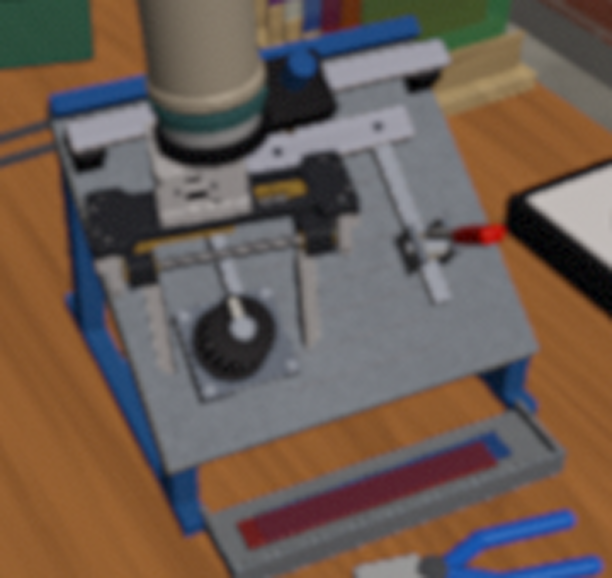

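```bash
cat >> h.py <<'E'
def line2(img,f):
    # unwrap the knob top on plane n=60 by its angle; cream pixels at r 10..24 mm
    ang=np.radians(np.arange(-180,180,1.));rr=np.arange(.011,.023,.001)
    out=np.zeros(len(ang))
    for r in rr:
        P=HUB+r*(np.cos(ang)[:,None]*U-np.sin(ang)[:,None]*V)  # clockwise from above +
        c=P@np.array(f['R']).T+f['t'];px=(f['fx']*c[:,0]/c[:,2]+f['cx']).astype(np.float32);py=(f['fy']*c[:,1]/c[:,2]+f['cy']).astype(np.float32)
        q=cv2.remap(img,px[:,None],py[:,None],cv2.INTER_LINEAR).astype(float)[:,0].mean(-1);out+=q
    w=np.clip(out-out.min()-.5*(out.max()-out.min()),0,None);z=(w*np.exp(1j*ang)).sum()
    return round(np.degrees(np.angle(z)),1),round(abs(z)/w.sum(),2)
E
python3 - <<'E'
from h import *
s=np.load('side0.npz')
for n in('side0','s4','s7','s9','s10','s11'):
    im=cv2.imread('pics/%s.png'%n); print(n,line2(im,s),bar(im,s))
E
```

```text
side0 (np.float64(71.5), np.float64(0.99)) (np.float64(38.0), 117, 147)
s4 (np.float64(54.1), np.float64(0.99)) (np.float64(43.0), 120, 151)
s7 (np.float64(25.2), np.float64(0.99)) (np.float64(51.0), 121, 153)
s9 (np.float64(10.8), np.float64(0.99)) (np.float64(55.5), 121, 154)
s10 (np.float64(0.3), np.float64(0.99)) (np.float64(59.0), 121, 154)
s11 (np.float64(0.3), np.float64(0.99)) (np.float64(59.0), 121, 155)
```

Line angle is now 0.3° (72° at the start, i.e. 4 clicks), and the fence has moved up 21 mm. I'll make one more stroke to confirm the stop.

```bash
python3 -m inch '[[0,0.1,0,0],[0,0,0,0],[0,0,0,0],[0,0,0,0],[0,0,0,-10],[0,0,0,-10],[0,0,0,-10],[0,0,0,-5],[0,0,0,0],[0,0,0,0]]' 1 50; python3 -c "
from h import *
to(KT);f=shot('side','s12.png');print(bar(f['color'],f),line2(f['color'],f))"
```

```text
clock: 21.95
ee_pos: [0.5028, -0.0626, 0.1238]
orientation: [0.04, 0.989, 0.134, 0.037]
ft_force: [-1.8, -0.4, -0.0]
grip_width: 0.544
clock 21.95 tcp [ 0.5028 -0.0626  0.1238] shift cm [-0.27 -1.11 -0.02] yaw x 15.6 zaxis [ 0.084 -0.069 -0.994] F [-1.8 -0.4 -0. ] M [ 0.11 -0.38 -0.22] gw 0.544 j6 -0.46
(np.float64(58.5), 121, 154) (np.float64(-50.2), np.float64(0.75))
```

The bar stayed at 58.5–59 while the grip slipped, so the knob is on its zero stop. Now recentre and start the clockwise strokes.

```bash
python3 -m inch '[[0,0,0,0],[0,0,0,0],[-0.27,-1.0,0,5],[0,0,0,0],[0,0,0,0],[0,0,0,0],[0,0,0,0],[0,0,0,0],[0,0,0,0],[0,0,0,0]]' 0 50; python3 -c "
from h import *
to(KT);f=shot('side','s13.png');print(bar(f['color'],f),line2(f['color'],f))"
```

```text
clock: 23.25
ee_pos: [0.499, -0.053, 0.1231]
orientation: [0.038, 0.994, 0.093, 0.04]
ft_force: [-0.5, 0.6, 0.3]
grip_width: 1.002
clock 23.25 tcp [ 0.499  -0.053   0.1231] shift cm [-0.17 -0.08  0.01] yaw x 10.86 zaxis [ 0.086 -0.069 -0.994] F [-0.5  0.6  0.3] M [-0.05  0.07 -0.02] gw 1.002 j6 -0.36
(np.float64(59.0), 121, 154) (np.float64(0.4), np.float64(0.99))
```

```bash
python3 -m inch '[[0,0,0,0],[0,0,0,0],[0,0,0,0],[0,0,0,10],[0,0,0,10],[0,0,0,10],[0,0,0,0],[0,0,0,0],[0,0,0,0],[0,0,0,0]]' 1 50; python3 -c "
from h import *
to(KT);f=shot('side','s14.png');print(bar(f['color'],f),line2(f['color'],f))"
```

```text
clock: 24.55
ee_pos: [0.4984, -0.0543, 0.124]
orientation: [0.03, 0.985, -0.165, 0.046]
ft_force: [3.3, -0.2, 2.3]
grip_width: 0.575
clock 24.55 tcp [ 0.4984 -0.0543  0.124 ] shift cm [-0.17 -0.13  0.09] yaw x -18.88 zaxis [ 0.081 -0.074 -0.994] F [ 3.3 -0.2  2.3] M [0.08 1.27 1.09] gw 0.575 j6 0.16
(np.float64(56.0), 121, 154) (np.float64(8.5), np.float64(0.99))
```

```bash
python3 -m inch '[[0,0,0,8],[0,0,0,0],[0,0,0,0],[0,0,0,0],[0,0,0,0],[0,0,0,0],[0,0,0,0],[0,0,0,0],[0,0,0,0],[0,0,0,0]]' 1 50; python3 -c "
from h import *
to(KT);f=shot('side','s15.png');print(bar(f['color'],f),line2(f['color'],f));cv2.imwrite('pics/s15c.png',cv2.resize(f['color'][140:310,200:380],None,fx=3.4,fy=3.4,interpolation=cv2.INTER_CUBIC))"
```

```text
clock: 25.85
ee_pos: [0.4967, -0.0565, 0.1251]
orientation: [0.029, 0.971, -0.233, 0.047]
ft_force: [2.4, -2.1, 2.1]
grip_width: 0.583
clock 25.85 tcp [ 0.4967 -0.0565  0.1251] shift cm [-0.15 -0.38  0.2 ] yaw x -26.91 zaxis [ 0.078 -0.078 -0.994] F [ 2.4 -2.1  2.1] M [0.14 1.27 0.96] gw 0.583 j6 0.3
(np.float64(55.0), 121, 154) (np.float64(12.1), np.float64(0.99))
```

View pics/s15c.png

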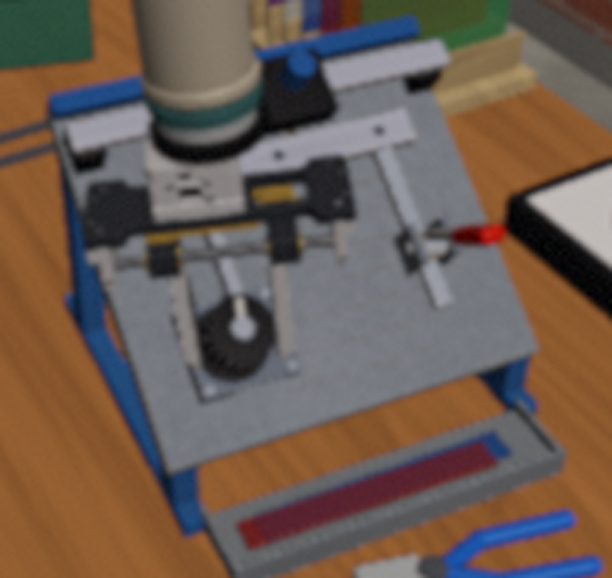

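```bash
python3 -m inch '[[0,0,0,0],[0,0,0,0],[-0.1,-0.3,0.2,-10],[0,0,0,-10],[0,0,0,-10],[0,0,0,-10],[0,0,0,-9],[0,0,0,0],[0,0,0,0],[0,0,0,0]]' 0 60; python3 -c "
from h import *
to(KT);f=shot('side','s16.png');print(bar(f['color'],f),line2(f['color'],f));cv2.imwrite('pics/s16c.png',cv2.resize(f['color'][140:310,200:380],None,fx=3.4,fy=3.4,interpolation=cv2.INTER_CUBIC))"
```

```text
clock: 27.15
ee_pos: [0.4983, -0.0524, 0.1229]
orientation: [0.044, 0.979, 0.194, 0.034]
ft_force: [-1.4, -2.1, 3.1]
grip_width: 1.001
clock 27.15 tcp [ 0.4983 -0.0524  0.1229] shift cm [-0.11 -0.03 -0.  ] yaw x 22.54 zaxis [ 0.085 -0.074 -0.994] F [-1.4 -2.1  3.1] M [-0.41 -0.02 -0.13] gw 1.001 j6 -0.56
(np.float64(53.5), 121, 154) (np.float64(18.6), np.float64(0.99))
```

View pics/s16c.png

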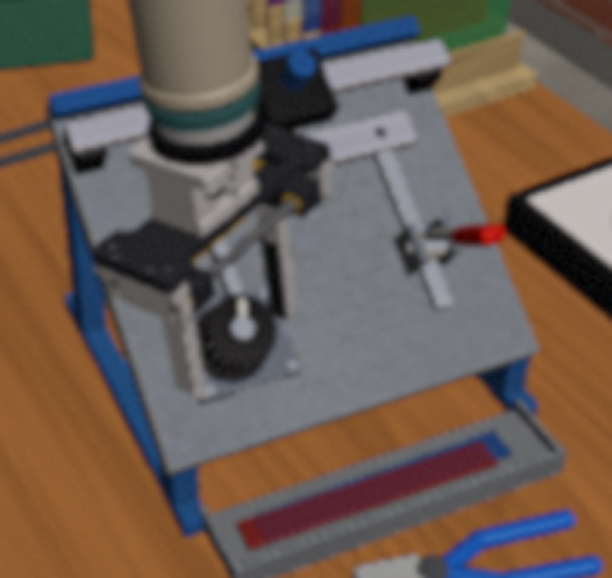

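Snapped to 18.6°, i.e. click 1. The tool's lean shifts the best centre to about yaw +2°, so the next stroke runs from 22° to −13°, slightly higher, at 60 N.

```bash
python3 -m inch '[[0,0,-0.3,0],[0,0,0,0],[0,0,0,0],[0,0,0,0],[0,0,0,9],[0,0,0,9],[0,0,0,9],[0,0,0,9],[0,0,0,0],[0,0,0,0]]' 1 60; python3 -c "
from h import *
to(KT);f=shot('side','s17.png');print(bar(f['color'],f),line2(f['color'],f))"
```

```text
clock: 28.45
ee_pos: [0.4997, -0.0468, 0.1236]
orientation: [0.028, 0.991, -0.119, 0.045]
ft_force: [5.1, 0.2, 2.9]
grip_width: 0.565
clock 28.45 tcp [ 0.4997 -0.0468  0.1236] shift cm [-0.11  0.62  0.09] yaw x -13.61 zaxis [ 0.082 -0.066 -0.994] F [5.1 0.2 2.9] M [0.26 1.38 1.61] gw 0.565 j6 0.07
(np.float64(48.0), 121, 153) (np.float64(37.2), np.float64(0.99))
```

```bash
python3 -m inch '[[0,0,0,0],[0,0,0,0],[-0.1,0.5,-0.2,-9],[0,0,0,-9],[0,0,0,-9],[0,0,0,-9],[0,0,0,0],[0,0,0,0],[0,0,0,0],[0,0,0,0]]' 0 60; python3 -c "
from h import *
to(KT);f=shot('side','s18.png');print(bar(f['color'],f),line2(f['color'],f))"
```

```text
clock: 29.75
ee_pos: [0.4943, -0.0517, 0.1244]
orientation: [0.04, 0.979, 0.196, 0.031]
ft_force: [-0.4, 0.1, -1.1]
grip_width: 1.003
clock 29.75 tcp [ 0.4943 -0.0517  0.1244] shift cm [0.23 0.18 0.18] yaw x 22.78 zaxis [ 0.077 -0.066 -0.995] F [-0.4  0.1 -1.1] M [-0.08  0.08  0.05] gw 1.003 j6 -0.57
(np.float64(48.5), 121, 153) (np.float64(37.0), np.float64(0.99))
```

```bash
python3 -m inch '[[0,0,-0.1,0],[0,0,0,0],[0,0,0,0],[0,0,0,9],[0,0,0,9],[0,0,0,9],[0,0,0,9],[0,0,0,0],[0,0,0,0],[0,0,0,0]]' 1 60; python3 -c "
from h import *
to(KT);f=shot('side','s19.png');print(bar(f['color'],f),line2(f['color'],f))"
```

```text
clock: 31.05
ee_pos: [0.4987, -0.0529, 0.1285]
orientation: [0.031, 0.992, -0.115, 0.045]
ft_force: [4.9, -0.1, 2.3]
grip_width: 0.557
clock 31.05 tcp [ 0.4987 -0.0529  0.1285] shift cm [-0.21 -0.03  0.54] yaw x -13.11 zaxis [ 0.083 -0.072 -0.994] F [ 4.9 -0.1  2.3] M [0.1  1.26 1.18] gw 0.557 j6 0.06
(np.float64(45.0), 121, 153) (np.float64(48.8), np.float64(0.99))
```

```bash
python3 -m inch '[[0,0,0,0],[0,0,0,0],[-0.1,0.2,0.3,-9],[0,0,0,-9],[0,0,0,-9],[0,0,0,-9],[0,0,0,0],[0,0,0,0],[0,0,0,0],[0,0,0,0]]' 0 60; python3 -c "
from h import *
to(KT);f=shot('side','s20.png');print(bar(f['color'],f),line2(f['color'],f))"
```

```text
clock: 32.35
ee_pos: [0.4949, -0.0533, 0.1238]
orientation: [0.04, 0.979, 0.196, 0.034]
ft_force: [0.4, -0.5, -0.0]
grip_width: 0.999
clock 32.35 tcp [ 0.4949 -0.0533  0.1238] shift cm [0.23 0.01 0.11] yaw x 22.73 zaxis [ 0.082 -0.066 -0.994] F [ 0.4 -0.5 -0. ] M [0.02 0.06 0.  ] gw 0.999 j6 -0.58
(np.float64(45.5), 121, 153) (np.float64(48.9), np.float64(0.99))
```

```bash
python3 -m inch '[[0,0,0,0],[0,0,0,0],[0,0,0,0],[0,0,0,9],[0,0,0,9],[0,0,0,9],[0,0,0,9],[0,0,0,0],[0,0,0,0],[0,0,0,0]]' 1 60; python3 -c "
from h import *
to(KT);f=shot('side','s21.png');print(bar(f['color'],f),line2(f['color'],f))"
```

```text
clock: 33.65
ee_pos: [0.4986, -0.0568, 0.1273]
orientation: [0.033, 0.991, -0.117, 0.047]
ft_force: [1.8, -1.0, 1.4]
grip_width: 0.558
clock 33.65 tcp [ 0.4986 -0.0568  0.1273] shift cm [-0.28 -0.4   0.4 ] yaw x -13.3 zaxis [ 0.086 -0.076 -0.993] F [ 1.8 -1.   1.4] M [-0.12  0.69  0.58] gw 0.558 j6 0.06
(np.float64(39.5), 121, 152) (np.float64(65.0), np.float64(0.99))
```

```bash
python3 -m inch '[[0,0,0,0],[0,0,0,0],[-0.1,-0.2,0.3,-9],[0,0,0,-9],[0,0,0,-9],[0,0,0,-9],[0,0,0,0],[0,0,0,0],[0,0,0,0],[0,0,0,0]]' 0 60; python3 -c "
from h import *
to(KT);f=shot('side','s22.png');print(bar(f['color'],f),line2(f['color'],f))"
```

```text
clock: 34.95
ee_pos: [0.4966, -0.0531, 0.123]
orientation: [0.043, 0.979, 0.197, 0.035]
ft_force: [-0.4, -0.8, 1.6]
grip_width: 1.0
clock 34.95 tcp [ 0.4966 -0.0531  0.123 ] shift cm [ 0.07 -0.02  0.01] yaw x 22.95 zaxis [ 0.085 -0.071 -0.994] F [-0.4 -0.8  1.6] M [-0.16  0.05 -0.1 ] gw 1.0 j6 -0.57
(np.float64(39.5), 121, 152) (np.float64(65.0), np.float64(0.99))
```

```bash
python3 -m inch '[[0,0,0,0],[0,0,0,0],[0,0,0,0],[0,0,0,9],[0,0,0,9],[0,0,0,9],[0,0,0,9],[0,0,0,0],[0,0,0,0],[0,0,0,0]]' 1 60; python3 -c "
from h import *
to(KT);f=shot('side','s23.png');print(bar(f['color'],f),line2(f['color'],f))"
```

```text
clock: 36.25
ee_pos: [0.4995, -0.0515, 0.1233]
orientation: [0.03, 0.992, -0.115, 0.047]
ft_force: [3.2, -1.1, 2.0]
grip_width: 0.569
clock 36.25 tcp [ 0.4995 -0.0515  0.1233] shift cm [-0.2   0.16  0.03] yaw x -13.04 zaxis [ 0.086 -0.071 -0.994] F [ 3.2 -1.1  2. ] M [0.08 0.99 0.77] gw 0.569 j6 0.06
(np.float64(35.0), 121, 151) (np.float64(84.1), np.float64(0.99))
```

```bash
python3 -m inch '[[0,0,0,0],[0,0,0,0],[-0.1,0,0.1,-9],[0,0,0,-9],[0,0,0,-9],[0,0,0,-9],[0,0,0,0],[0,0,0,0],[0,0,0,0],[0,0,0,0]]' 0 60; python3 -c "
from h import *
to(KT);f=shot('side','s24.png');print(bar(f['color'],f),line2(f['color'],f))"
```

```text
clock: 37.55
ee_pos: [0.4983, -0.0536, 0.1225]
orientation: [0.045, 0.978, 0.201, 0.037]
ft_force: [-0.2, -1.4, 1.7]
grip_width: 0.999
clock 37.55 tcp [ 0.4983 -0.0536  0.1225] shift cm [-0.06 -0.13 -0.05] yaw x 23.37 zaxis [ 0.09  -0.073 -0.993] F [-0.2 -1.4  1.7] M [-0.38 -0.12 -0.08] gw 0.999 j6 -0.58
(np.float64(32.5), 121, 151) (np.float64(89.3), np.float64(0.99))
```

```bash
python3 -m inch '[[0,0,0,0],[0,0,0,0],[0,0,0,0],[0,0,0,9],[0,0,0,9],[0,0,0,9],[0,0,0,9],[0,0,0,0],[0,0,0,0],[0,0,0,0]]' 1 60; python3 -c "
from h import *
to(KT);f=shot('side','s25.png');print(bar(f['color'],f),line2(f['color'],f))"
```

```text
clock: 38.85
ee_pos: [0.4996, -0.05, 0.1213]
orientation: [0.031, 0.993, -0.106, 0.046]
ft_force: [4.3, 0.5, 2.3]
grip_width: 0.564
clock 38.85 tcp [ 0.4996 -0.05    0.1213] shift cm [-0.16  0.31 -0.16] yaw x -12.0 zaxis [ 0.084 -0.072 -0.994] F [4.3 0.5 2.3] M [0.02 1.29 1.32] gw 0.564 j6 0.05
(np.float64(29.0), 121, 151) (np.float64(104.0), np.float64(0.99))
```

```bash
python3 -m inch '[[0,0,0,0],[0,0,0,0],[-0.1,0.2,-0.1,-9],[0,0,0,-9],[0,0,0,-9],[0,0,0,-9],[0,0,0,0],[0,0,0,0],[0,0,0,0],[0,0,0,0]]' 0 60; python3 -c "
from h import *
to(KT);f=shot('side','s26.png');print(bar(f['color'],f),line2(f['color'],f))"
```

```text
clock: 40.15
ee_pos: [0.4987, -0.0532, 0.1233]
orientation: [0.045, 0.977, 0.207, 0.036]
ft_force: [0.4, -1.2, 1.7]
grip_width: 1.0
clock 40.15 tcp [ 0.4987 -0.0532  0.1233] shift cm [-0.11 -0.12  0.03] yaw x 24.09 zaxis [ 0.089 -0.073 -0.993] F [ 0.4 -1.2  1.7] M [-0.21 -0.08 -0.08] gw 1.0 j6 -0.59
(np.float64(27.0), 121, 151) (np.float64(107.2), np.float64(0.99))
```

```bash
python3 -m inch '[[0,0,0,0],[0,0,0,0],[0,0,0,0],[0,0,0,9],[0,0,0,9],[0,0,0,9],[0,0,0,6],[0,0,0,0],[0,0,0,0],[0,0,0,0]]' 1 60; python3 -c "
from h import *
to(KT);f=shot('side','s27.png');print(bar(f['color'],f),line2(f['color'],f))"
```

```text
clock: 41.45
ee_pos: [0.4998, -0.0494, 0.1217]
orientation: [0.032, 0.996, -0.076, 0.045]
ft_force: [4.7, 0.3, 2.7]
grip_width: 0.558
clock 41.45 tcp [ 0.4998 -0.0494  0.1217] shift cm [-0.19  0.36 -0.11] yaw x -8.63 zaxis [ 0.085 -0.07  -0.994] F [4.7 0.3 2.7] M [-0.    1.22  1.18] gw 0.558 j6 -0.01
(np.float64(24.5), 121, 150) (np.float64(118.8), np.float64(0.99))
```

```bash
python3 -m inch '[[0,0,0,7],[0,0,0,0],[0,0,0,0],[0,0,0,0],[0,0,0,0],[0,0,0,0],[0,0,0,0],[0,0,0,0],[0,0,0,0],[0,0,0,0]]' 1 60; python3 -c "
from h import *
to(KT);f=shot('side','s28.png');print(bar(f['color'],f),line2(f['color'],f))"
```

```text
clock: 42.75
ee_pos: [0.4994, -0.0498, 0.122]
orientation: [0.032, 0.991, -0.124, 0.043]
ft_force: [4.8, 0.7, 2.2]
grip_width: 0.567
clock 42.75 tcp [ 0.4994 -0.0498  0.122 ] shift cm [-0.14  0.33 -0.08] yaw x -14.1 zaxis [ 0.078 -0.074 -0.994] F [4.8 0.7 2.2] M [0.13 1.33 1.42] gw 0.567 j6 0.09
(np.float64(23.5), 121, 150) (np.float64(122.3), np.float64(0.99))
```

```bash
python3 -m inch '[[0,0,0,0],[0,0,0,0],[0,0,0,0],[0,0,-2,0],[0,0,-4,0],[0,0,-4,0],[0,0,-4,0],[0,0,-2,0],[0,0,0,0],[0,0,0,0]]' 0 60; python3 - <<'E'
from h import *
to(KT);f=shot('side','s29.png');print(bar(f['color'],f),line2(f['color'],f));cv2.imwrite('pics/s29c.png',cv2.resize(f['color'][140:310,200:380],None,fx=3.4,fy=3.4,interpolation=cv2.INTER_CUBIC))
E
```

```text
clock: 44.05
ee_pos: [0.4809, -0.0367, 0.2807]
orientation: [0.029, 0.99, -0.134, 0.039]
ft_force: [-0.5, -0.1, -0.3]
grip_width: 1.002
clock 44.05 tcp [ 0.4809 -0.0367  0.2807] shift cm [ 0.66  0.35 15.93] yaw x -15.3 zaxis [ 0.069 -0.067 -0.995] F [-0.5 -0.1 -0.3] M [-0.04  0.15 -0.04] gw 1.002 j6 0.1
(np.float64(23.0), 118, 148) (np.float64(125.1), np.float64(0.99))
```

View pics/s29c.png

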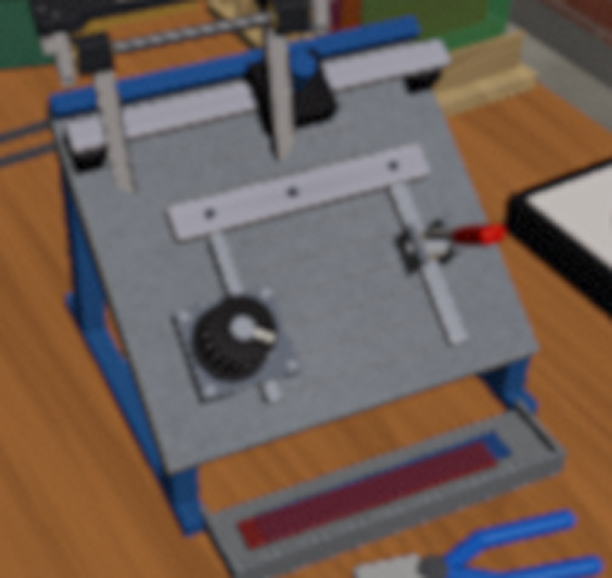

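The line reads 125.1° and the fence has come down 36 mm from zero against a nominal 35, so that is 7 clicks. Next, locate the lever handle.

```bash
python3 - <<'E'
from h import *
s=np.load('side0.npz');t=np.load('top0.npz')
res=[]
for n,f,(r0,r1,c0,c1) in(('s',s,(195,225,320,360)),('t',t,(155,185,285,325))):
    im=f['color'].astype(int);m=((im[...,2]>110)&(im[...,2]-im[...,1]>70)&(im[...,2]-im[...,0]>70)).astype(np.uint8);q=np.zeros_like(m);q[r0:r1,c0:c1]=m[r0:r1,c0:c1]
    ys,xs=np.nonzero(q);print(n,len(xs),xs.min(),xs.max(),ys.min(),ys.max(),xs.mean(),ys.mean());res.append((xs.mean(),ys.mean()))
x,e=tri(s,res[0],t,res[1]);d=x-FOOT;print('red centre',x.round(4),e,'u,v,n',d@U,d@V,d@N)
piv=FOOT+.105*U-.09*V+.026*N
for th in(0,.12,1.309):
    b=np.radians(75)-th;dr=-np.cos(b)*U+np.sin(b)*N;nr=np.sin(b)*U+np.cos(b)*N
    print(th,'centre',(piv+.076*dr+.006*nr).round(4),'top85',(piv+.085*dr+.013*nr).round(4),'end',(piv+.1*dr).round(4))
P=piv.copy();to(P)
E
```

```text
s 42 341 348 206 211 344.5 208.5
t 66 299 312 166 170 305.4848484848485 168.06060606060606
red centre [ 0.6786 -0.0974  0.1909] 0.009169858524181045 u,v,n 0.07972253152618866 -0.09515106321587653 0.10287332177632837
0 centre [ 0.6745 -0.0865  0.1959] top85 [ 0.6743 -0.0889  0.207 ] end [ 0.6723 -0.1087  0.2067]
0.12 centre [ 0.6739 -0.0925  0.189 ] top85 [ 0.6736 -0.0962  0.1998] end [ 0.6716 -0.1158  0.1971]
1.309 centre [ 0.6734 -0.0978  0.1037] top85 [ 0.6723 -0.1091  0.1043] end [ 0.6718 -0.1139  0.0851]
clock 44.1 tcp [ 0.4809 -0.0367  0.2806] shift cm [17.85 -6.38 15.09] yaw x -15.29 zaxis [ 0.069 -0.068 -0.995] F [ 0.2  0.5 -0.3] M [-0.04  0.08 -0.06] gw 0.999 j6 0.1
```

```bash
python3 -c "
from h import *
to([.677,-.105,.265])"
```

```text
clock 44.1 tcp [ 0.4809 -0.0367  0.2806] shift cm [20.51  1.26  3.36] yaw x -15.29 zaxis [ 0.069 -0.068 -0.995] F [ 0.2  0.5 -0.3] M [-0.04  0.08 -0.06] gw 0.999 j6 0.1
```

```bash
python3 -m inch '[[4,0.25,0.6,0],[4,0.25,0.6,0],[4,0.25,0.6,0],[4,0.25,0.6,0],[4,0.25,0.6,0],[0.5,0,0,0],[0,0,0,0],[0,0,0,0],[0,0,0,0],[0,0,0,0]]' 1 30; python3 - <<'E'
from h import *
to([.677,-.105,.22]);f=shot('side','s30.png');print(bar(f['color'],f),line2(f['color'],f));cv2.imwrite('pics/s30c.png',cv2.resize(f['color'][140:310,200:380],None,fx=3.4,fy=3.4,interpolation=cv2.INTER_CUBIC))
E
```

```text
clock: 45.35
ee_pos: [0.6737, -0.1041, 0.255]
orientation: [0.027, 0.99, -0.135, 0.027]
ft_force: [-0.5, -0.3, 0.4]
grip_width: 0.007
clock 45.35 tcp [ 0.6737 -0.1041  0.255 ] shift cm [ 0.13 -0.16  3.51] yaw x -15.42 zaxis [ 0.047 -0.061 -0.997] F [-0.5 -0.3  0.4] M [-0.02  0.16  0.01] gw 0.007 j6 0.05
(np.float64(23.0), 117, 145) (np.float64(125.2), np.float64(0.99))
```

View pics/s30c.png

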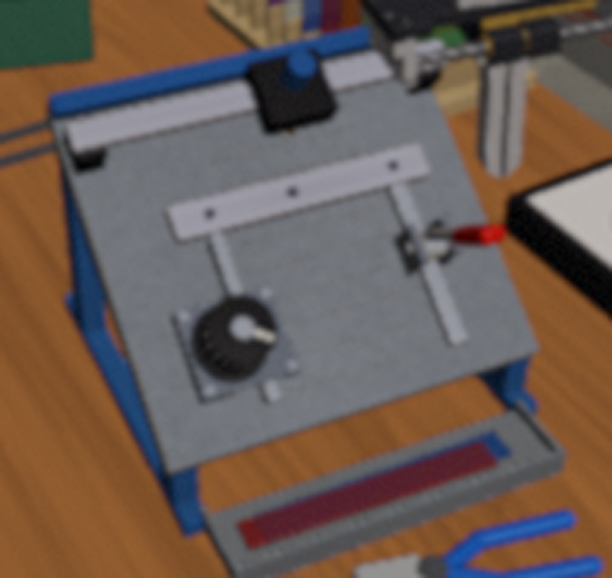

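```bash
python3 -m inch '[[0.2,-0.2,2,0],[-0.1,-0.1,1.5,0],[-0.1,-0.1,1.5,0],[-0.1,-0.1,1.5,0],[-0.1,-0.1,1.5,0],[-0.1,-0.1,1.5,0],[-0.1,-0.1,1,0],[0,0,0,0],[0,0,0,0],[0,0,0,0]]'; python3 - <<'E'
from h import *
to([.675,-.105,.109]);f=shot('side','s31.png');print(bar(f['color'],f),line2(f['color'],f));cv2.imwrite('pics/s31c.png',cv2.resize(f['color'][140:310,200:380],None,fx=3.4,fy=3.4,interpolation=cv2.INTER_CUBIC))
E
```

```text
clock: 46.65
ee_pos: [0.6778, -0.102, 0.147]
orientation: [0.027, 0.99, -0.135, 0.03]
ft_force: [0.5, -0.8, 0.3]
grip_width: 0.007
clock 46.65 tcp [ 0.6778 -0.102   0.147 ] shift cm [-0.44  0.19  3.79] yaw x -15.41 zaxis [ 0.052 -0.062 -0.997] F [ 0.5 -0.8  0.3] M [-0.05  0.04  0.04] gw 0.007 j6 0.06
(np.float64(23.0), 117, 146) (np.float64(125.2), np.float64(0.99))
```

View pics/s31c.png

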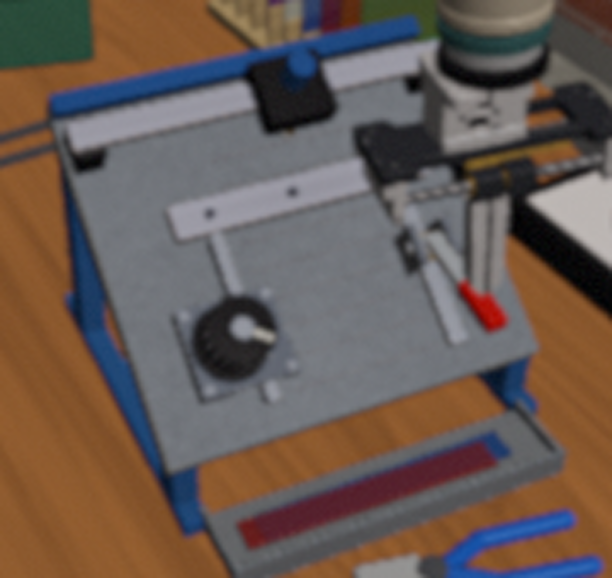

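The lever is following the finger down: handle at crop (483,303), fence unmoved. Continue to the end stop.

```bash
python3 -m inch '[[-0.2,0.2,1,0],[-0.1,0,1,0],[-0.1,0,1,0],[-0.1,0,1,0],[-0.05,0,0.5,0],[0,0,0.5,0],[0,0,0.5,0],[0,0,0.5,0],[0,0,0,0],[0,0,0,0]]'; python3 - <<'E'
from h import *
to([.675,-.105,.109]);f=shot('side','s32.png');print(bar(f['color'],f),line2(f['color'],f));cv2.imwrite('pics/s32c.png',cv2.resize(f['color'][140:310,200:380],None,fx=3.4,fy=3.4,interpolation=cv2.INTER_CUBIC))
E
```

```text
clock: 47.95
ee_pos: [0.6812, -0.1166, 0.1032]
orientation: [0.036, 0.989, -0.134, 0.043]
ft_force: [0.2, 0.7, 2.7]
grip_width: 0.002
clock 47.95 tcp [ 0.6812 -0.1166  0.1032] shift cm [-0.84 -0.92 -0.72] yaw x -15.23 zaxis [ 0.076 -0.083 -0.994] F [0.2 0.7 2.7] M [-0.05  0.04 -0.04] gw 0.002 j6 0.06
(np.float64(52.0), 105, 140) (np.float64(125.1), np.float64(0.99))
```

View pics/s32c.png

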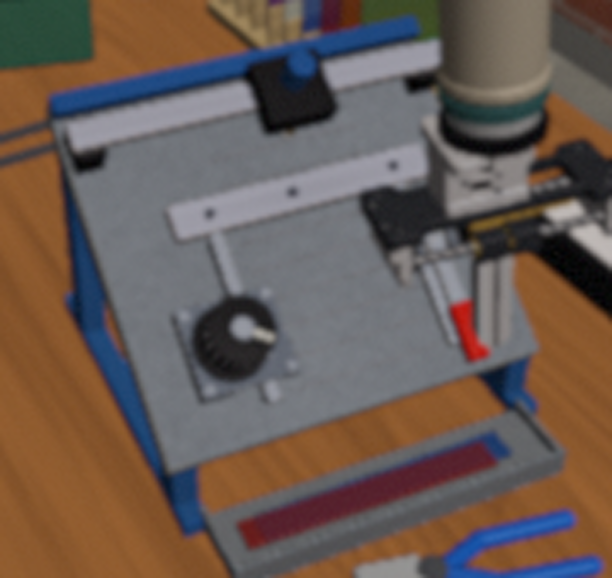

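```bash
python3 -m inch '[[0,0,-4,0],[0,0,-4,0],[-1.5,-1,-1,0],[0,0,0,0],[0,0,0,0],[0,0,0,0],[0,0,0,0],[0,0,0,0],[0,0,0,0],[0,0,0,0]]'; python3 - <<'E'
from h import *
to([.670,-.092,.120]);f=shot('side','s33.png');print(bar(f['color'],f),line2(f['color'],f));g=shot('top','t33.png');a=cv2.resize(f['color'][160:280,260:380],None,fx=4,fy=4,interpolation=cv2.INTER_CUBIC);b=cv2.resize(g['color'][150:230,260:340],None,fx=4,fy=6,interpolation=cv2.INTER_CUBIC)
cv2.imwrite('pics/s33c.png',np.hstack([a,b]))
res=[]
for n,f,(r0,r1,c0,c1) in(('s',f,(195,275,320,360)),):
    im=f['color'].astype(int);m=((im[...,2]>110)&(im[...,2]-im[...,1]>70)&(im[...,2]-im[...,0]>70)).astype(np.uint8);q=np.zeros_like(m);q[r0:r1,c0:c1]=m[r0:r1,c0:c1]
    ys,xs=np.nonzero(q);print(n,len(xs),xs.min(),xs.max(),ys.min(),ys.max(),xs.mean(),ys.mean())
    for nn in(.030,.034,.039):
        h=hit(f,(xs.mean(),ys.mean()),FOOT+nn*N,N)-FOOT;print(nn,(h@U).round(4),(h@V).round(4))
E
```

```text
clock: 49.25
ee_pos: [0.6562, -0.0928, 0.179]
orientation: [0.035, 0.99, -0.134, 0.032]
ft_force: [-0.2, 0.1, 0.2]
grip_width: 0.001
clock 49.25 tcp [ 0.6562 -0.0928  0.179 ] shift cm [ 0.88 -0.8   5.94] yaw x -15.24 zaxis [ 0.054 -0.077 -0.996] F [-0.2  0.1  0.2] M [-0.04  0.15  0.  ] gw 0.001 j6 0.08
(np.float64(52.5), 100, 141) (np.float64(125.1), np.float64(0.99))
s 115 333 343 228 245 337.9304347826087 236.94782608695652
0.03 0.0261 -0.0918
0.034 0.0255 -0.0897
0.039 0.0249 -0.0871
```

View pics/s33c.png

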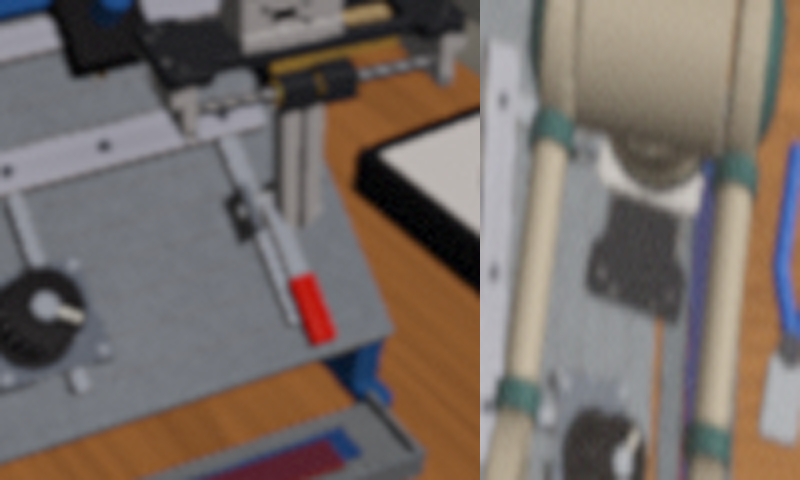

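Handle is almost flat, at the expected place (u 25, v −90). The finger slid off downhill on the last push, so I'll press again a bit nearer the pivot to reach the end stop.

```bash
python3 -m inch '[[1.3,-0.2,0,0],[0,0,1.5,0],[-0.1,-0.1,1.5,0],[-0.1,-0.1,1.2,0],[-0.1,-0.1,1,0],[-0.05,-0.1,0.6,0],[-0.05,-0.1,0.5,0],[-0.05,-0.1,0.5,0],[-0.05,-0.1,0.6,0],[-0.05,-0.1,0.6,0]]'; python3 - <<'E'
from h import *
to([.672,-.097,.112]);f=shot('side','s34.png');print(line2(f['color'],f))
cv2.imwrite('pics/s34c.png',cv2.resize(f['color'][160:280,260:380],None,fx=4.5,fy=4.5,interpolation=cv2.INTER_CUBIC))
E
```

```text
clock: 50.6
ee_pos: [0.6747, -0.0998, 0.1138]
orientation: [0.043, 0.989, -0.132, 0.041]
ft_force: [-6.1, -1.5, 18.4]
grip_width: 0.002
clock 50.6 tcp [ 0.6747 -0.0998  0.1138] shift cm [-0.35 -0.21  0.13] yaw x -15.04 zaxis [ 0.07  -0.096 -0.993] F [-6.1 -1.5 18.4] M [-0.55  1.01 -0.09] gw 0.002 j6 0.1
(np.float64(125.2), np.float64(0.99))
```

View pics/s34c.png

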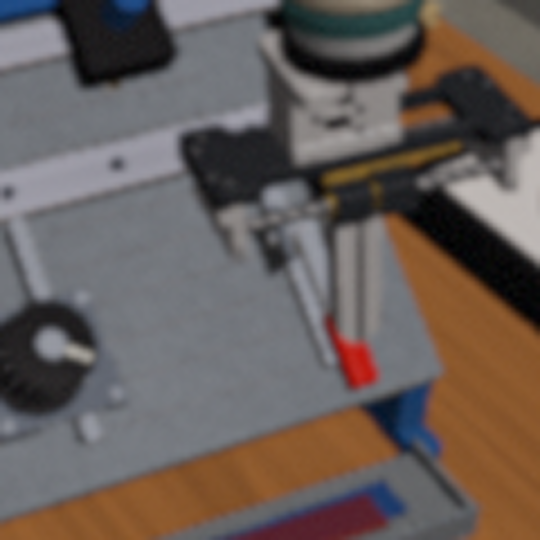

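18 N on the handle gives about 1.3 N·m against the 0.35 needed, so the lever is on its end stop. Retreat straight up, then away, and check.

```bash
python3 -m inch '[[0,0,-2,0],[0,0,-5,0],[0,0,-5,0],[0,0,-5,0],[0,0,-5,0],[-5,0,-2,0],[-5,0,0,0],[-5,0,0,0],[-5,0,0,0],[0,0,0,0]]'; python3 -m inch '[[-4,-4,0,0],[-4,-4,0,0],[-4,-4,0,0],[-4,-4,0,0],[0,-5,0,0],[0,-5,0,0],[0,-5,0,0],[0,0,0,0],[0,0,0,0],[0,0,0,0]]'; python3 - <<'E'
from h import *
to([.672,-.097,.112]);f=shot('side','s35.png');g=shot('top','t35.png');print(bar(f['color'],f),line2(f['color'],f))
a=cv2.resize(f['color'][150:290,210:370],None,fx=2.5,fy=2.5*1.14,interpolation=cv2.INTER_CUBIC);b=cv2.resize(g['color'][130:260,210:340],None,fx=3,fy=400/130,interpolation=cv2.INTER_CUBIC)
cv2.imwrite('pics/c35.png',np.hstack([a[:398],b[:398]])) 
im=f['color'].astype(int);m=((im[...,2]>110)&(im[...,2]-im[...,1]>70)&(im[...,2]-im[...,0]>70));ys,xs=np.nonzero(m[195:275,320:360]);ys+=195;xs+=320
im=g['color'].astype(int);m=((im[...,2]>110)&(im[...,2]-im[...,1]>70)&(im[...,2]-im[...,0]>70));y2,x2=np.nonzero(m[155:185,285:325]);y2+=155;x2+=285
print(len(xs),len(x2));x,e=tri(f,(xs.mean(),ys.mean()),g,(x2.mean(),y2.mean()));d=x-FOOT;print('handle u v n',(d@U).round(4),(d@V).round(4),(d@N).round(4),'err',e.round(4))
E
```

```text
clock: 51.9
ee_pos: [0.4607, -0.0232, 0.3414]
orientation: [0.043, 0.989, -0.133, 0.047]
ft_force: [0.2, -0.0, 0.4]
grip_width: 0.005
clock: 53.15
ee_pos: [0.3999, 0.3283, 0.3023]
orientation: [0.041, 0.988, -0.135, 0.054]
ft_force: [-0.4, -0.1, -0.3]
grip_width: 0.006
clock 53.15 tcp [0.3999 0.3283 0.3023] shift cm [34.98 32.18 25.53] yaw x -15.35 zaxis [ 0.096 -0.095 -0.991] F [-0.4 -0.1 -0.3] M [-0.06  0.15  0.03] gw 0.006 j6 0.93
(np.float64(52.5), 101, 142) (np.float64(125.1), np.float64(0.99))
115 60
handle u v n 0.0256 -0.0901 0.0334 err 0.0002
```

View pics/c35.png

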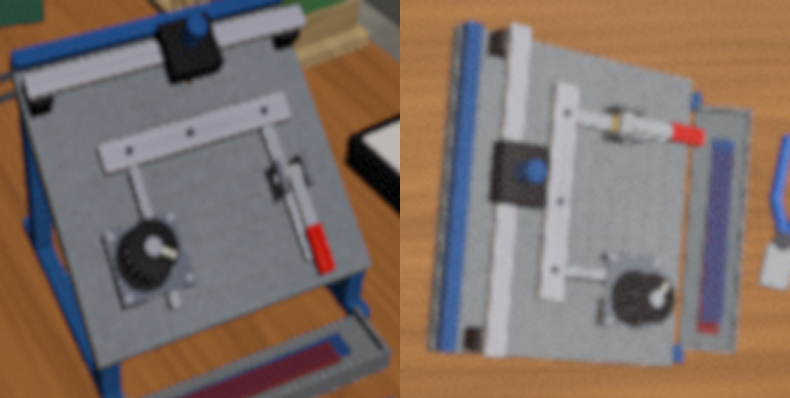

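View pics/t35.png

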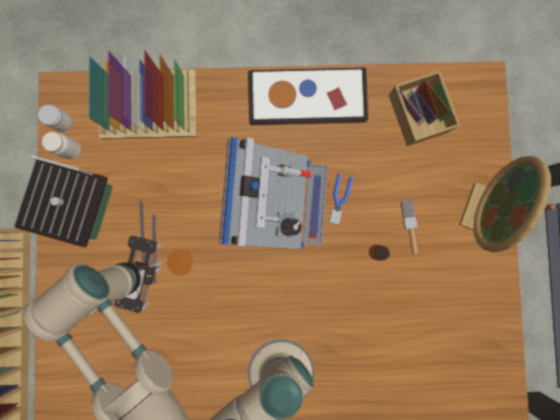

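```bash
python3 -c "
from h import *
env.job_done();print(env.observe()['clock'])"
```

```text
the job is handed in; nothing more can be done
the job is handed in; nothing more can be done
```

The fence is set for 35 mm strips and locked, and the job was handed in at about 53 s of the 72 s allowed. I turned the black knob only and never touched the fence.

**Zero stop:** I wound the knob anticlockwise in short grip strokes, starting from click 4. A further stroke at the stop only slipped: the white line read 0.4° and the slide bar did not move.

**Seven clicks:** I then turned the knob clockwise. The last picture shows the white line at 125.1°, against a nominal 126°. The fence's slide bar measured 36 mm down from zero, against a nominal 35 mm. The line reading stayed the same after the lever was pressed.

**Lock lever:** The first push slid off the handle near the bottom, so I pressed again. The second push reached about 18 N, far more than the lever needs, so it is on its end stop. Afterwards two camera views put the handle at u 26, v −90, n 33 mm, which fits the locked position to about 1°.

**Hand and bench:** The hand is clear and the force reading is about zero. By eye, the other things in the top view look where they were; I did not measure them.

**What disagreed:**
- **Knob rest:** after some strokes the released knob seemed to rest between clicks, for example at 49° and 65°. The later rests, including the final one, were on clicks within about 1°.
- **Slide-bar reading:** once the lever was down it covered the slide bar's end, so the final slide-bar reading (52.5) is not valid.
- **Tool tilt:** the tool drifted to roughly 8° off vertical over the strokes.

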